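Shut and clip the divided plate

TASK

Close the hinged cover of the divided plate in the drawer, then swing the plate's side-swinging clip across the cover's front tab until its tip has snapped in behind the catch post. Push gently, and leave the spoon and the pot lid lying beside it alone.

Things in the scene. Friction and masses are not known exactly. Their poses are not given: they have to be found in the camera images.
- plate: White divided plate, 170 (x) x 200 (y) x 28 mm high, held by its suction foot. Origin: centre of its underside, on the drawer floor 8 mm above the work surface; x points from clip side to hinge side, z up. A ledge (x -121 to -85, y -71 to +84, top at z 26 mm) carries clip and catch. Lime drawer walls: at most 66 mm high. A fixed spoon rack stands by the drawer's left wall, 145 mm high.
- cover_hinge (a point): Middle of the cover's hinge line on the plate, at plate x = +85 mm, 28 mm above its origin; the line runs along the plate's y. Does not move.
- cover (a joint): Angle of the grey cover: 0 shut flat, grows as it opens upwards (starts 0.6 to 1.1); a stiff hinge keeps it where left. It is 170 mm deep from the hinge, 200 mm wide, rim 5 mm thick, with a raised panel (20 to 155 mm from the hinge, 165 mm wide), top 14 mm above the hinge line when shut. A 24 mm wide tab sticks out 32 mm at its front, under the clip's path.
- cover_press (a point): Point to push on: outer face of the raised panel, on the mid-line, 135 mm from the hinge line and 14 mm above the hinge plane; moves with the cover.
- clip_pivot (a point): Top of the upright pin on which the clip turns, at plate (-104, -36, 50.5) mm; axis vertical. Does not move.
- clip (a joint): Angle of the clip: 0 shut, lying along the plate's +y from the pivot, over the cover's tab; grows anticlockwise (from above) as it swings outwards (1.57: along the plate's -x). Starts 0.9 to 1.35, light friction. At 0.2 to 0.1 its tip pushes the catch post aside (about 3 N at the fin); below that it snaps in and stays.
- clip_fin (a point): Top middle of the clip's upright thumb fin, 45 mm from the pivot. The fin is 26 mm long along the clip, 8 mm thick, and rises 20 mm above the clip's bar. Clip: bar 10 mm wide, 78 mm long to its round tip (radius 6 mm); bar from 34.5 to 45 mm above the plate's origin, fin up to 64.5 mm. Moves with the clip.
- catch_spot (a point): Top of the round catch post at rest, 8 mm thick, 24 mm tall, on the ledge at plate (-111.5, 43, 50.5) mm; sprung, gives way along the plate's +y.
- spoon: White plastic spoon, 150 mm long, lying loose beside the plate. Leave it.
- pot_lid: Small aluminium pot lid, 108 mm across, 33 mm high with its knob, lying loose on the other side of the plate. Leave it.

How it is judged (in metres and radians):
On the way:
1. The cover is pushed fully shut (within 0.02 rad) while the clip is still swung out (more than 0.5 rad) (value of joint cover below 0.02 rad and value of joint clip above 0.5 rad), for 0.2 s.
At the end, for the whole second after the job is handed in: The cover is flat shut (within 0.02 rad) and the clip lies across its tab, snapped in behind the catch post (within 0.05 rad of fully home) and at rest (value of joint cover below 0.02 rad and value of joint clip below 0.05 rad and velocity of joint clip between -0.02 and 0.02 rad/s); the robot touches nothing.
It fails at once if The plate, its cover or its clip is pushed with more than 40 N (contact force between any of the fingers, the arm and plate above 40 N).
It fails at once if The spoon or the pot lid is moved more than 20 mm (distance of any of spoon, pot_lid from where it was at the start of the episode above 0.02 m).
It also fails if it takes over 45 s, if anything falls off the work surface, if the arm or the gripper's body presses on something with over 40 N, if the wrist force passes 120 N, or if a joint passes its speed limit or range.

ROBOT

A 6-joint arm with a two-finger parallel gripper is mounted at the origin on the work surface. World frame = base frame: x ahead of the robot, y to its left, z up, the work surface at z = 0. Lengths are in m, angles in degrees, forces in N, time in s.
With the tool pointing down it reaches from about 0.3 to 0.75 m from the base axis. Payload 8.5 kg.
Tool frame: the origin (TCP) lies midway between the tips of the shut fingers; the grasp point (between the pads) lies 19 mm behind it; z points along the fingers, y is the line along which they close (so a half turn about z gives the same grasp; the last joint's range is limited). The gripper opens to 85 mm and grips with 20 to 120 N. Pads are 22 mm wide; open, the fingers measure 114 mm over their backs; the gripper's body (76 mm by 85 mm) begins 54 mm behind the grasp point. The pads swing forward as they close: fully open they stand 13 mm farther back than shut.
Start: joints at [-77.195, 21.807, 74.336, -0, 83.858, -12.336], TCP at [0.234, -0.498, 0.21] pointing down, gripper open.
Joint ranges: [-178.18, 178.18], [-50.72, 133.34], [12.68, 142.11], [-81.47, 261.47], [9.98, 163.14], [-165.26, 165.26]. Speed limits (degrees/s): [136.94, 136.94, 180, 180, 180, 180].

INTERFACE

Orientations are given as a 3x3 rotation matrix whose columns are the frame's x, y, z axes.
In Python, from rig import observe, optics, order, spotter gives the robot as it stands.
- The arm moves only by the tool move_arm, never from a script. Its argument "series" is text: rows parted by semicolons, each of 5 numbers parted by spaces: the shift along the tool's x, y, z in cm, then the turn about the tool's z in degrees, then the opening, from -1 (shut) to 1 (fully open). A call has 1 to 8 rows; each row is the pose to reach, as a shift and turn from the pose commanded when the call began, along the tool's axes at that moment; what a row does not reach only later rows make up. A row lasts 1/8 s, in which the tool goes at most 62.5 mm and 10.7 degrees, less where a joint would pass 70% of its speed; a pose out of reach is approached as far as the arm can. A call with a gripper value outside its range is refused whole. The fingers move at their own pace and stop on an object; "force" is the grip in N (left out, the last holds). Time passes only in rows, so rows that repeat a pose let the fingers close. It gives the time, the measured TCP pose, the force, the opening and the grip force at its end, in the units of the state.
- observe(): the state, without advancing time (a new reading comes with each control period).
- optics.get_image(name): name is "scene" or "top" or "wrist"; returns a dict with "pixels" (480x640x3 uint8, blue, green, red), "camera_matrix" (3x3 intrinsics, pixels), "rvec" (rotation vector, rad) and "tvec" (3), from world to camera coordinates, as OpenCV has them. Camera axes: x right, y down, z forward; pixel columns grow to the right and rows downward; lengths in m; the calibration is good to about 2 mm. A picture is of the moment at which its call begins. There is no depth.
- order.close_job(): hands the job in; it is judged then, once.
Trained networks look in the newest picture that a camera, given by its name, has taken for a name from the list of things; names that differ only in an ending like _2 or _b are one class to them, and where a whole thing is asked for, a point or a joint stands for the part that bears it (a point fixed in the world has none). Each returns a list of dicts, best first, with "score" (0 to 1); they miss things now and then, are a little off and sometimes report something else, mostly with a low value. They report only what shows in the picture. A call takes as long as a camera call.
- spotter.find_in(thing, camera): "point" ([x, y, z] in m, in world coordinates, good to about 4 mm: the middle of the surface that is visible of it).
- spotter.cut_out(thing, camera): "pixels" (480x640 bool, what is visible of it).
- spotter.mark_of(thing, camera): "point" ([x, y, z] in m, in world coordinates, good to about 4 mm: a listed point, or the origin of a listed thing).
The state is a dict: "time_s": time; "q": joint angles; "qvel": joint speeds; "joint_efforts": joint torques, N m; "position": TCP position; "tool_rot": TCP orientation; "ft_force": force on the tool from outside, world axes, zero at the start; "wrist_torque": the same for the moment, N m; "grip_width": finger opening in m; "gripper_force": force on a finger pad.
Only numpy, scipy, OpenCV 4.12 (cv2) and the standard library are available. Lean on these libraries where they do the work, as an engineer would, in place of code of your own. Each camera call takes 0.05 s, during which the arm holds its last target. There are 200 camera calls.

## Working session

There is one attempt and no reset: what is moved stays moved. The work goes in short steps, Python scripts to look and compute and a tool call to move; the robot and the scene stay as the last step left them, time stands still between calls to the robot, and variables do not carry over. Pictures are saved under pics/ and viewed, at most 10 in all, crops included, and the job is handed in when it is done.

Besides the shell and the picture viewer there is one more tool, called after "Emit:" by a JSON object that holds its "op" and its "data", one argument or row to a line. move_arm: Moves the arm, as the interface text tells. Its arguments: {"type":"object","properties":{"series":{"type":"string"},"force":{"type":"number"}},"required":["series"]}

```bash
mkdir -p pics; python3 - <<'E'
from rig import observe, optics, order, spotter
import cv2, numpy as np
s=observe(); print(s['time_s'],s['position'],np.round(s['tool_rot'],3).tolist())
a=[optics.get_image(n)['pixels'] for n in('scene','top')]
cv2.imwrite('pics/a.png',cv2.resize(np.hstack(a),(800,300)))
cv2.imwrite('pics/b.png',a[1])
for n in ['plate','cover_hinge','cover_press','clip_pivot','clip_fin','catch_spot','spoon','pot_lid']:
  for c in('top','scene'):
    r=spotter.mark_of(n,c)
    print(n,c,[(np.round(x['point'],4).tolist(),round(x['score'],2)) for x in r[:2]])
E
```

```text
0.0 [ 0.23357944 -0.49756758  0.20894327] [[0.905, 0.425, -0.0], [0.425, -0.905, 0.001], [0.0, -0.001, -1.0]]
plate top []
plate scene [([0.583, -0.0616, 0.0071], 0.87)]
cover_hinge top [([0.6639, -0.0884, 0.0361], 0.7), ([0.61, -0.0748, 0.1615], 0.61)]
cover_hinge scene [([0.6598, -0.0866, 0.0343], 0.88)]
cover_press top [([0.6116, -0.0733, 0.1619], 0.78)]
cover_press scene [([0.6146, -0.0742, 0.1606], 0.93)]
clip_pivot top [([0.4721, -0.0716, 0.0609], 0.78)]
clip_pivot scene [([0.4736, -0.0686, 0.055], 0.83)]
clip_fin top [([0.4407, -0.0407, 0.0722], 0.62)]
clip_fin scene [([0.4398, -0.0394, 0.0747], 0.85), ([0.6161, -0.0722, 0.1604], 0.47)]
catch_spot top [([0.4879, 0.0084, 0.0581], 0.88)]
catch_spot scene [([0.4909, 0.0126, 0.0583], 0.72)]
spoon top [([0.5129, -0.237, 0.0117], 0.72), ([0.4915, 0.0084, 0.0573], 0.42)]
spoon scene []
pot_lid top [([0.6241, 0.1322, 0.007], 0.65), ([0.4721, -0.0703, 0.0596], 0.65)]
pot_lid scene [([0.6251, 0.1324, 0.0086], 0.89)]
```

View pics/b.png

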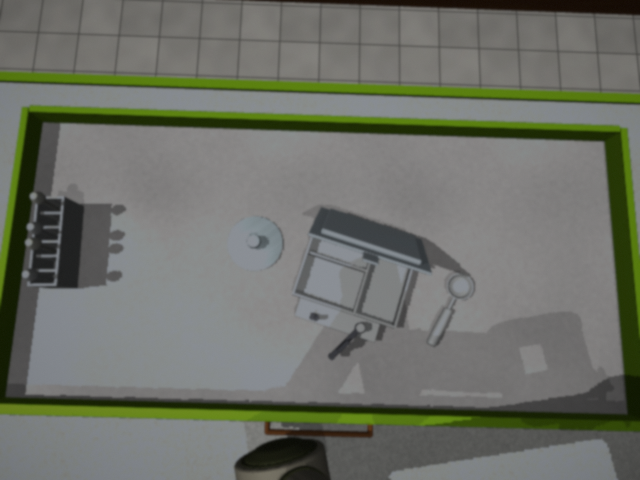

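View pics/a.png

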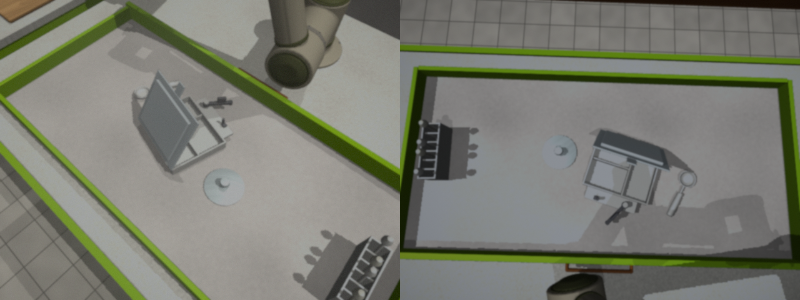

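The top view shows the plate (about px 355,275) with its cover standing open on the far side. The clip swings out at (350,340) and the catch is at (318,316). The lid (255,242) and the spoon (450,310) are well clear.

```bash
cat > h.py <<'E'
from rig import observe, optics, order, spotter
import numpy as np, json
def mk(n,cams=('top','scene'),k=1):
    P=[]
    for _ in range(k):
        for c in cams:
            r=spotter.mark_of(n,c)
            if r and r[0]['score']>.5: P.append(r[0]['point'])
    return np.median(P,0) if P else None
def tool(p): # world target -> shift in tool axes, cm
    s=observe(); return np.round(100*np.array(s['tool_rot']).T@(np.array(p)-s['position']),2)
def load():
    d=json.load(open('pose.json')); return np.array(d['o']),d['yaw']
def w(p): # plate mm -> world
    o,y=load(); c,s=np.cos(y),np.sin(y); p=np.array(p)/1000
    return np.array([o[0]+c*p[0]-s*p[1],o[1]+s*p[0]+c*p[1],.008+p[2]])
def pl(q):
    o,y=load(); c,s=np.cos(y),np.sin(y); d=np.array(q)-[o[0],o[1],.008]
    return 1000*np.array([c*d[0]+s*d[1],-s*d[0]+c*d[1],d[2]])
def tipw(th,s,gap=0,h=14): # TCP plate coords: lower -x corner of shut tips (half width 11) on the cover face
    return [85-s*np.cos(th)+(h+gap)*np.sin(th)+11,0,28+s*np.sin(th)+(h+gap)*np.cos(th)]
def state():
    f=pl(mk('clip_fin'))-[-104,-36,0]; p=mk('cover_press')
    print('clip',np.arctan2(-f[0],f[1]),np.hypot(*f[:2]))
    if p is not None: a=pl(p)-[85,0,28]; print('cover',np.arctan2(a[2],-a[0])-np.arctan2(14,135),a)
E
python3 - <<'E'
from h import *
L={'cover_hinge':(85,0),'clip_pivot':(-104,-36),'catch_spot':(-111.5,43)}
A=np.array([np.array(v)/1000 for v in L.values()]);B=np.array([mk(n,k=3)[:2] for n in L])
a=A-A.mean(0);b=B-B.mean(0)
y=np.arctan2((a[:,0]*b[:,1]-a[:,1]*b[:,0]).sum(),(a*b).sum())
R=np.array([[np.cos(y),-np.sin(y)],[np.sin(y),np.cos(y)]]);o=B.mean(0)-R@A.mean(0)
json.dump({'o':o.tolist(),'yaw':y},open('pose.json','w'));print(o,np.degrees(y),(B-A@R.T-o)*1000)
state()
for g in (0,15): print(w(tipw(1.08,135,g)),tool(w(tipw(1.08,135,g))))
s=observe(); R=np.array(s['tool_rot']); print('tool yaw',np.degrees(np.arctan2(R[1,0],R[0,0])),s['time_s'])
E
```

```text
[ 0.58235913 -0.06377486] -16.708977458208494 [[-1.92021192  0.71325872]
 [ 0.45010895 -1.74625505]
 [ 1.47010297  1.03299634]]
clip 1.1405606216331508 42.83360213950652
cover 1.0692631919440736 [-52.68912686  -0.71563956 125.25      ]
[ 0.6251891  -0.07663178  0.1616629 ] [ 53.34 -21.5    4.79]
[ 0.63785989 -0.08043536  0.16873283] [ 54.32 -20.62   4.08]
tool yaw 25.14250835954379 2.0
```

Emit:
{"op": "move_arm", "data": {
  "series": "3 -1 -4 0 -1; 8.6 -3 -4 5 -1; 14.2 -5 -4 10 -1; 19.8 -7 -4 16 -1; 25.4 -9 -4 22 -1; 31 -11 -4 28 -1; 36.6 -13 -4 35 -1; 42.2 -15 -4 41.8 -1",
  "force": 40
}}

```text
time_s: 3.0
position: [0.5532, -0.1812, 0.2496]
tool_rot: [[0.957, -0.29, 0.0], [-0.29, -0.957, -0.0], [0.0, 0.0, -1.0]]
ft_force: [-0.2, -0.3, 0.2]
grip_width: 0.0002
gripper_force: 0.0
```

```bash
python3 - <<'E'
from h import *
s=observe(); R=np.array(s['tool_rot']); print('tool yaw',np.degrees(np.arctan2(R[1,0],R[0,0])),s['time_s'],s['position'],s['ft_force'])
for th,g in((1.07,30),(1.07,6)): print(tool(w(tipw(th,138,g))))
E
```

```text
tool yaw -16.886077499243278 3.0 [ 0.55317419 -0.18122269  0.24964791] [-0.16183514 -0.26401578  0.21562238]
[  6.21 -12.11   7.15]
[  4.11 -12.1    8.3 ]
```

Emit:
{"op": "move_arm", "data": {
  "series": "3.5 -5 0 0 -1; 7 -10 0 0 -1; 7.5 -12.1 0 0 -1; 7.3 -12.1 4.5 0 -1; 6.2 -12.1 7.2 0 -1; 5.2 -12.1 7.8 0 -1; 5.2 -12.1 7.8 0 -1"
}}

```text
time_s: 3.88
position: [0.6357, -0.082, 0.1716]
tool_rot: [[0.958, -0.287, -0.001], [-0.287, -0.958, 0.0], [-0.001, 0.0, -1.0]]
ft_force: [0.2, -0.2, -0.0]
grip_width: 0.0002
gripper_force: 0.0
```

```bash
python3 - <<'E'
from h import *
s=observe(); print(s['time_s'],s['position'],s['ft_force'])
for th in np.arange(1.05,-.08,-.1): print(round(th,2),tool(w(tipw(th,138))))
E
```

```text
3.875 [ 0.63573729 -0.08196223  0.17156277] [ 0.24261906 -0.2350588  -0.02056769]
1.05 [-1.69 -0.21  0.89]
0.95 [-2.92 -0.21  1.52]
0.85 [-4.09 -0.21  2.27]
0.75 [-5.18 -0.21  3.13]
0.65 [-6.17 -0.21  4.1 ]
0.55 [-7.06 -0.21  5.16]
0.45 [-7.85 -0.21  6.3 ]
0.35 [-8.51 -0.21  7.52]
0.25 [-9.05 -0.21  8.79]
0.15 [-9.46 -0.21 10.12]
0.05 [-9.74 -0.21 11.48]
-0.05 [-9.88 -0.21 12.86]
```

Push slowly at first, to read the force.

Emit:
{"op": "move_arm", "data": {
  "series": "-0.8 -0.2 0.4 0 -1; -1.7 -0.2 0.9 0 -1; -2.3 -0.2 1.2 0 -1; -2.9 -0.2 1.5 0 -1; -3.5 -0.2 1.9 0 -1; -4.1 -0.2 2.3 0 -1"
}}

```text
time_s: 4.62
position: [0.5973, -0.068, 0.1496]
tool_rot: [[0.958, -0.287, 0.001], [-0.287, -0.958, -0.0], [0.001, 0.0, -1.0]]
ft_force: [-6.1, 1.5, 11.9]
grip_width: 0.0001
gripper_force: 5.8
```

```bash
python3 - <<'E'
from h import *
import cv2
state()
s=observe(); print(s['time_s'],pl(s['position']),s['ft_force'],s['wrist_torque'])
im=optics.get_image('scene')['pixels'];cv2.imwrite('pics/c.png',im[:320,:480])
for th in np.arange(.85,-.08,-.1): print(round(th,2),tool(w(tipw(th,138))))
E
```

```text
clip 1.1405606216331508 42.83360213950652
cover 1.0692631919440736 [-52.68912686  -0.71563956 125.25      ]
4.825 [ 14.93721328   0.25003452 141.40999714] [-6.51529961  1.40525952  9.18859989] [ 0.23334543  1.13590546 -0.02673118]
0.85 [0.05 0.03 0.05]
0.75 [-1.04  0.02  0.91]
0.65 [-2.03  0.02  1.88]
0.55 [-2.93  0.02  2.94]
0.45 [-3.71  0.02  4.08]
0.35 [-4.37  0.02  5.3 ]
0.25 [-4.91  0.02  6.58]
0.15 [-5.32  0.02  7.9 ]
0.05 [-5.6   0.02  9.26]
-0.05 [-5.74  0.02 10.64]
```

View pics/c.png

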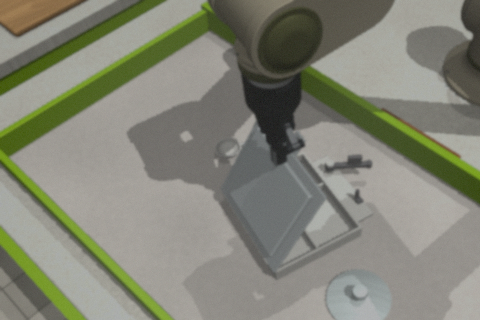

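```bash
sed -i 's/            r=spotter/            optics.get_image(c); r=spotter/' h.py; python3 - <<'E'
from h import *
L={'cover_hinge':(85,0),'clip_pivot':(-104,-36),'catch_spot':(-111.5,43)}
for n in L:
  for c in('top','scene'):
    m=mk(n,(c,)); print(n,c,None if m is None else pl(m).round(1))
state(); print(observe()['ft_force'])
E
```

```text
cover_hinge top None
cover_hinge scene [82.1 -1.3 29.8]
clip_pivot top None
clip_pivot scene [-104.   -37.    49.8]
catch_spot top [-107.5   43.6   48.8]
catch_spot scene [-109.5   44.    49.9]
clip 1.094889392356958 41.410280786083504
cover 0.9885444047610171 [-63.32081135  -1.81894588 121.95      ]
[-7.33932244  0.70130411  8.63427048]
```

Emit:
{"op": "move_arm", "data": {
  "series": "-0.5 0 0.5 0 -1; -1 0 0.9 0 -1; -1.5 0 1.4 0 -1; -2 0 1.9 0 -1; -2.5 0 2.4 0 -1; -2.9 0 2.9 0 -1"
}}

```text
time_s: 6.62
position: [0.5698, -0.0597, 0.1197]
tool_rot: [[0.958, -0.287, 0.001], [-0.287, -0.958, -0.0], [0.001, -0.0, -1.0]]
ft_force: [-0.3, 0.1, 0.6]
grip_width: -0.0002
gripper_force: 0.4
```

Emit:
{"op": "move_arm", "data": {
  "series": "-0.4 0 0.6 0 -1; -0.8 0 1.1 0 -1; -1.1 0 1.7 0 -1; -1.5 0 2.4 0 -1; -1.8 0 3 0 -1; -2 0 3.6 0 -1"
}}

```text
time_s: 7.38
position: [0.5506, -0.054, 0.0831]
tool_rot: [[0.958, -0.287, -0.0], [-0.287, -0.958, 0.0], [-0.0, -0.0, -1.0]]
ft_force: [-0.1, -0.0, 1.1]
grip_width: -0.0
gripper_force: 0.3
```

```bash
python3 - <<'E'
from h import *
import cv2
state()
s=observe(); print(s['time_s'],pl(s['position']),s['ft_force'])
im=optics.get_image('scene')['pixels'];cv2.imwrite('pics/d.png',im[:320,:480])
for th in np.arange(.35,-.08,-.1): print(round(th,2),tool(w(tipw(th,138))))
E
```

```text
clip 1.1472635366240755 42.78195375489598
cover 0.411303172928733 [-118.48695701   -0.99500845   67.        ]
7.775 [-32.84840415   0.22452415  75.67102275] [0.11427172 0.58776553 0.32541051]
0.35 [ 0.4   0.02 -1.28]
0.25 [-0.14  0.02 -0.  ]
0.15 [-0.55  0.02  1.32]
0.05 [-0.83  0.02  2.68]
-0.05 [-0.97  0.02  4.06]
```

View pics/d.png

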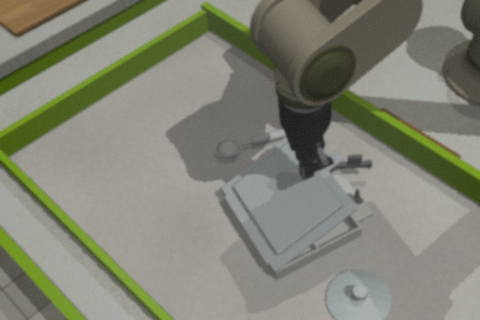

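Emit:
{"op": "move_arm", "data": {
  "series": "-0.2 0 0.5 0 -1; -0.3 0 1 0 -1; -0.4 0 1.5 0 -1; -0.5 0 2 0 -1; -0.6 0 2.5 0 -1; -0.6 0 2.9 0 -1; -0.6 0 3.1 0 -1; -0.6 0 3.2 0 -1"
}}

```text
time_s: 8.82
position: [0.5451, -0.0524, 0.0514]
tool_rot: [[0.958, -0.287, 0.0], [-0.287, -0.958, -0.0], [0.0, -0.0, -1.0]]
ft_force: [-0.7, 0.5, 0.6]
grip_width: -0.0002
gripper_force: 0.3
```

Emit:
{"op": "move_arm", "data": {
  "series": "0 0 0.1 0 -1; 0 0 0.2 0 -1; 0 0 0.3 0 -1"
}}

```text
time_s: 9.2
position: [0.5451, -0.0524, 0.0485]
tool_rot: [[0.958, -0.287, 0.0], [-0.287, -0.958, -0.0], [0.0, 0.0, -1.0]]
ft_force: [-0.4, 0.1, 0.8]
grip_width: -0.0003
gripper_force: 0.3
```

```bash
python3 - <<'E'
from h import *
import cv2
state()
s=observe(); print(s['time_s'],pl(s['position']),s['ft_force'])
a=optics.get_image('scene')['pixels'][100:300,200:400];b=optics.get_image('top')['pixels'][190:380,270:470]
cv2.imwrite('pics/e.png',np.hstack([cv2.resize(a,(400,400)),cv2.resize(b,(400,400))]))
E
```

```text
clip 1.1358098455200867 43.88363814696685
cover 0.14838087059411884 [-128.90318592   -1.77261723   33.15      ]
9.6 [-38.98420393   0.20990151  40.52386692] [0.47140351 0.65496631 0.72786111]
```

View pics/e.png

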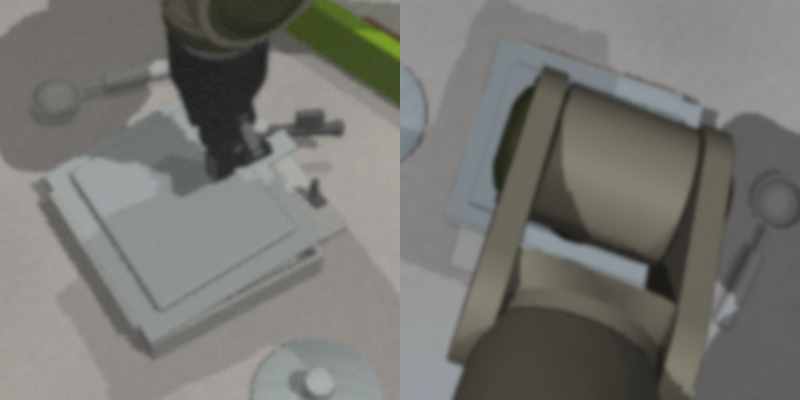

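```bash
python3 - <<'E'
from h import *
import cv2
g=optics.get_image('scene');im=cv2.resize(g['pixels'],None,fx=3,fy=3,interpolation=cv2.INTER_CUBIC)
P=lambda p: tuple(int(v) for v in 3*cv2.projectPoints(np.array([p],float),np.array(g['rvec']),np.array(g['tvec']),np.array(g['camera_matrix']),None)[0].ravel()+1)
def poly(th,col,h,s0,s1,hw):
    Q=[(s0,-hw),(s1,-hw),(s1,hw),(s0,hw)]
    pts=[P(w([85-s*np.cos(th)+h*np.sin(th),y,28+s*np.sin(th)+h*np.cos(th)])) for s,y in Q]
    cv2.polylines(im,[np.array(pts)],True,col,1)
for th,c in((0,(0,255,0)),(.1,(0,0,255))): poly(th,c,14,20,155,82.5); poly(th,c,5,0,170,100)
s=observe();R=np.array(s['tool_rot']);
for dx in(-.011,.011):
  for dy in(-.0145,.0145): cv2.circle(im,P(s['position']+R@[dx,dy,0]),3,(255,0,255),-1)
cv2.imwrite('pics/f.png',im[330:900,600:1240]);print(s['time_s'])
E
```

```text
9.75
```

View pics/f.png

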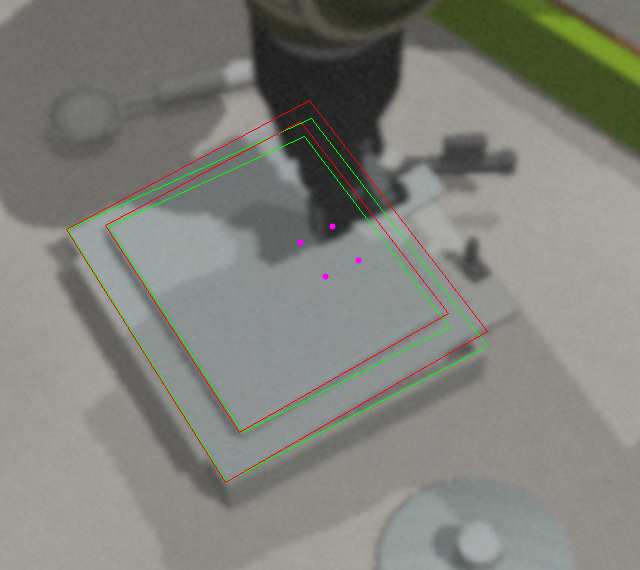

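The finger sits on the panel and the cover is about 0.1 rad open, so the tips stand a little higher than reported. I'll go on down in small steps, watching the force.

Emit:
{"op": "move_arm", "data": {
  "series": "0 0 0.15 0 -1; 0 0 0.3 0 -1; 0 0 0.45 0 -1; 0 0 0.6 0 -1"
}}

```text
time_s: 10.25
position: [0.545, -0.0523, 0.0424]
tool_rot: [[0.958, -0.287, -0.0], [-0.287, -0.958, 0.0], [-0.0, 0.0, -1.0]]
ft_force: [-0.1, -0.3, 0.4]
grip_width: -0.0001
gripper_force: 0.3
```

```bash
cat >> h.py <<'E'
def overlay(name,ths=(0,.1)):
    import cv2
    g=optics.get_image('scene');im=cv2.resize(g['pixels'],None,fx=4,fy=4,interpolation=cv2.INTER_CUBIC)
    P=lambda p: tuple(int(v) for v in 4*cv2.projectPoints(np.array([p],float),np.array(g['rvec']),np.array(g['tvec']),np.array(g['camera_matrix']),None)[0].ravel()+1)
    for th,c in zip(ths,((0,255,0),(0,0,255))):
        for h,s0,s1,hw in((14,20,155,82.5),(5,0,170,100)):
            Q=[(s0,-hw),(s1,-hw),(s1,hw),(s0,hw)]
            cv2.polylines(im,[np.array([P(w([85-s*np.cos(th)+h*np.sin(th),y,28+s*np.sin(th)+h*np.cos(th)])) for s,y in Q])],True,c,1)
    s=observe();R=np.array(s['tool_rot'])
    for z in (0,-.02):
        cv2.polylines(im,[np.array([P(s['position']+R@[a,b,z]) for a,b in((-.011,-.0145),(.011,-.0145),(.011,.0145),(-.011,.0145))])],True,(255,0,255),1)
    x,y=P(w([-40,0,40])); cv2.imwrite(name,im[max(0,y-300):y+300,x-350:x+350]); print(s['time_s'],s['ft_force'],s['position'])
E
python3 -c "
from h import *
state(); overlay('pics/g.png')"
```

```text
clip 1.1189786605111227 42.92636962887539
cover 0.1124939831905562 [-1.32045157e+02 -1.17232198e-03  2.89500000e+01]
10.7 [-0.07405017  0.37343551  0.27386316] [ 0.5451059  -0.05238161  0.04258074]
```

View pics/g.png

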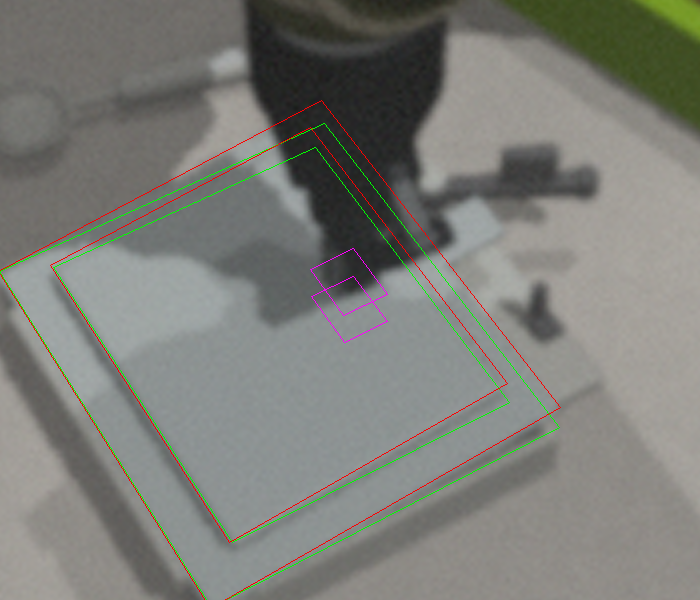

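Emit:
{"op": "move_arm", "data": {
  "series": "0 0 0.15 0 -1; 0 0 0.3 0 -1; 0 0 0.45 0 -1; 0 0 0.6 0 -1"
}}

```text
time_s: 11.2
position: [0.545, -0.0523, 0.0364]
tool_rot: [[0.958, -0.287, -0.0], [-0.287, -0.958, 0.0], [-0.0, 0.0, -1.0]]
ft_force: [-0.0, 0.1, 1.4]
grip_width: 0.0001
gripper_force: 0.3
```

```bash
python3 -c "
from h import *
import cv2
state()
print(observe()['ft_force'])
cv2.imwrite('pics/w.png',optics.get_image('wrist')['pixels'])"
```

```text
clip 1.1280099786496114 43.652428720136584
cover 0.07137631427161811 [-131.15387426   -2.97028244   23.15      ]
[ 0.62460965  0.47465026 -1.04345635]
```

View pics/w.png

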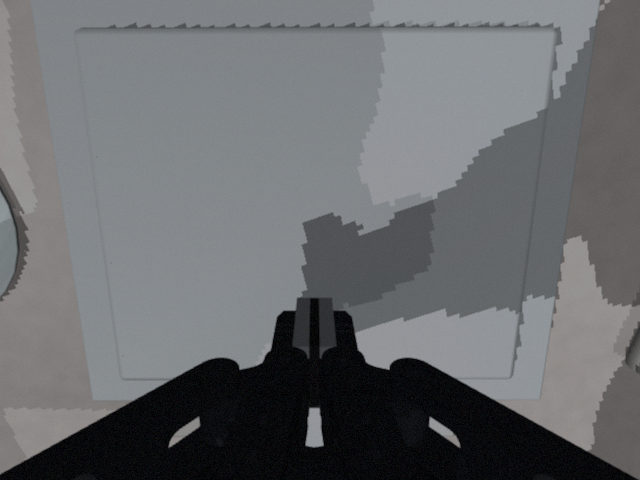

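Emit:
{"op": "move_arm", "data": {
  "series": "0 0 0.1 0 -1; 0 0 0.2 0 -1; 0 0 0.3 0 -1; 0 0 0.4 0 -1"
}}

```text
time_s: 12.15
position: [0.545, -0.0523, 0.0324]
tool_rot: [[0.958, -0.287, -0.0], [-0.287, -0.958, 0.0], [-0.0, -0.0, -1.0]]
ft_force: [-0.3, -0.4, 0.2]
grip_width: 0.0
gripper_force: 0.3
```

Emit:
{"op": "move_arm", "data": {
  "series": "0 0 0.1 0 -1; 0 0 0.2 0 -1; 0 0 0.3 0 -1"
}}

```text
time_s: 12.52
position: [0.545, -0.0523, 0.0294]
tool_rot: [[0.958, -0.287, -0.0], [-0.287, -0.958, -0.0], [-0.0, 0.0, -1.0]]
ft_force: [-1.3, 0.6, 0.8]
grip_width: 0.0003
gripper_force: 0.3
```

```bash
python3 -c "
from h import *
state(); overlay('pics/i.png',(0,.05))"
```

```text
clip 1.072866975227547 43.17181319835387
cover 0.0044122238864796465 [-134.516152     -1.16056191   14.55      ]
12.975 [-0.05477802 -0.22103561 -0.3082107 ] [ 0.54512265 -0.05236679  0.02953861]
```

View pics/i.png

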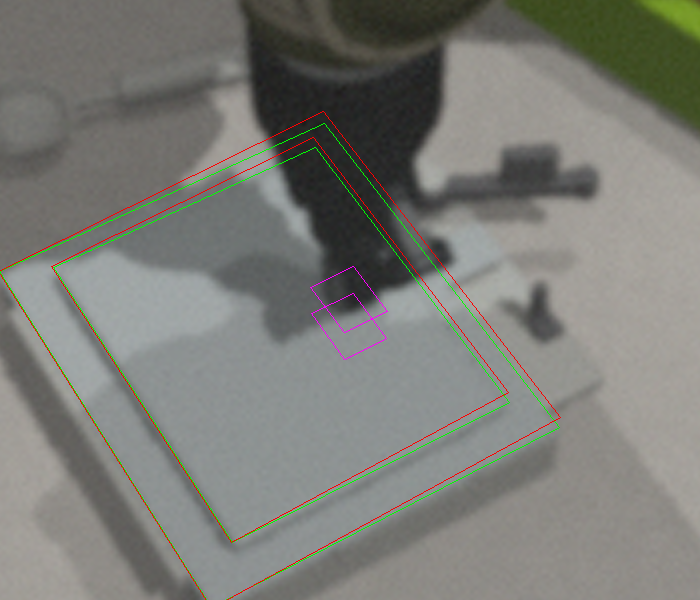

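Almost shut: the panel edge lies between the 0 and 0.05 outlines. I'll creep down until the force rises.

Emit:
{"op": "move_arm", "data": {
  "series": "0 0 0.1 0 -1; 0 0 0.2 0 -1"
}}

```text
time_s: 13.22
position: [0.5451, -0.0523, 0.028]
tool_rot: [[0.958, -0.287, 0.0], [-0.287, -0.958, -0.0], [0.0, 0.0, -1.0]]
ft_force: [-4.2, 1.4, 12.3]
grip_width: 0.0
gripper_force: 6.1
```

Emit:
{"op": "move_arm", "data": {
  "series": "0 0 0.03 0 -1; 0 0 0.03 0 -1; 0 0 0.03 0 -1"
}}

```text
time_s: 13.6
position: [0.5451, -0.0523, 0.0281]
tool_rot: [[0.958, -0.287, 0.0], [-0.287, -0.958, -0.0], [0.001, 0.0, -1.0]]
ft_force: [-3.3, 0.7, 9.3]
grip_width: -0.0
gripper_force: 4.5
```

Seated, with the force rising and z not moving. The finger bottoms contact about 22 mm above the reported TCP. Next I'll lift off and plan the clip swing.

Emit:
{"op": "move_arm", "data": {
  "series": "0 0 -1 0 -1; 0 0 -3 0 -1; 0 0 -6 -5 -1; -4 1 -7 -15 -1; -8 3 -7 -25 -1; -10 4 -7 -35 -1; -12 4 -7 -45 -1"
}}

```text
time_s: 14.48
position: [0.4179, -0.0566, 0.0977]
tool_rot: [[0.878, 0.479, 0.001], [0.479, -0.878, -0.0], [0.0, 0.001, -1.0]]
ft_force: [-0.2, 0.5, 0.3]
grip_width: 0.0002
gripper_force: 0.0
```

```bash
cat >> h.py <<'E'
def fin(th,gap,r=48,z=31): # TCP target, plate mm, beside fin's outer face
    d=4+11+gap
    return w([-104-r*np.sin(th)-d*np.cos(th),-36+r*np.cos(th)-d*np.sin(th),z])
def turn(th): # turn about tool z so that tool y lies along the bar
    R=np.array(observe()['tool_rot']); return round(np.degrees(np.arctan2(R[1,0],R[0,0])-load()[1]-th),1)
E
python3 -c "
from h import *
state(); state()
s=observe(); print(s['time_s'],pl(s['position']),s['ft_force'])
for g,z in((12,80),(12,31)): print(tool(fin(1.13,g,z=z)),turn(1.13))
for n in('clip_pivot','clip_fin','catch_spot'): print(n,pl(mk(n)))
"
```

```text
clip 1.0743234526967864 40.2724491665903
cover 0.016336721872572763 [-126.40793621   -2.43309349   15.2       ]
clip 1.1314788889571705 42.17329145552888
cover 0.0024643276892078736 [-132.30356193   -1.22723388   14.05      ]
15.275 [-158.95466925  -39.86120186   89.19592483] [-0.66718015  0.39758134  0.52633378]
[-0.    0.01  0.92] -19.7
[-0.    0.01  5.82] -19.7
clip_pivot [-104.97806499  -35.35001508   48.1       ]
clip_fin [-138.91269646  -13.95315114   64.8       ]
catch_spot [-113.39688372   46.4325533    49.7       ]
```

Emit:
{"op": "move_arm", "data": {
  "series": "0 0 1 -10 -1; 0 0 2 -19.7 -1; 0 0 4 -19.7 -1; 0 0 5.8 -19.7 -1; 0 0 5.8 -19.7 -1"
}}

```text
time_s: 16.5
position: [0.4181, -0.056, 0.0385]
tool_rot: [[0.669, 0.744, -0.002], [0.744, -0.669, 0.001], [-0.001, -0.002, -1.0]]
ft_force: [0.1, -0.4, 0.9]
grip_width: 0.0002
gripper_force: 0.0
```

```bash
python3 -c "
from h import *
s=observe(); print(s['time_s'],pl(s['position']),s['ft_force'])
for th in np.arange(1.13,-.01,-.1): print(round(th,2),tool(fin(th,0)),turn(th))
"
```

```text
16.5 [-159.57302992  -39.82779947   30.52826701] [ 0.12692449 -0.39828514  0.90094486]
1.13 [ 1.22  0.06 -0.05] 0.0
1.03 [ 1.7  -0.06 -0.05] 5.7
0.93 [ 2.2  -0.14 -0.05] 11.5
0.83 [ 2.7  -0.17 -0.05] 17.2
0.73 [ 3.2  -0.14 -0.05] 22.9
0.63 [ 3.7  -0.07 -0.05] 28.6
0.53 [ 4.19  0.05 -0.05] 34.4
0.43 [ 4.66  0.23 -0.05] 40.1
0.33 [ 5.12  0.44 -0.05] 45.8
0.23 [ 5.54  0.7  -0.05] 51.6
0.13 [ 5.95  1.01 -0.05] 57.3
0.03 [ 6.31  1.35 -0.05] 63.0
```

Emit:
{"op": "move_arm", "data": {
  "series": "0.6 0 0 0 -1; 1.2 0 0 0 -1; 1.7 -0.1 0 5.7 -1; 2.2 -0.1 0 11.5 -1; 2.7 -0.2 0 17.2 -1; 3.2 -0.1 0 22.9 -1; 3.7 -0.1 0 28.6 -1"
}}

```text
time_s: 17.38
position: [0.4432, -0.0277, 0.0397]
tool_rot: [[0.944, 0.33, 0.001], [0.33, -0.944, -0.0], [0.001, 0.001, -1.0]]
ft_force: [-0.4, -0.1, -0.2]
grip_width: -0.0005
gripper_force: 0.2
```

```bash
python3 -c "
from h import *
state()
s=observe(); print(s['time_s'],pl(s['position']),s['ft_force'])
for th in np.arange(.63,-.12,-.1): print(round(th,2),tool(fin(th,0)),turn(th))
"
```

```text
clip 0.5912172704554675 39.3044683436095
cover 0.014859928685864957 [-132.63411043   -0.64780512   15.75      ]
17.775 [-144.1207066    -6.03213478   31.30029506] [0.04367191 0.18914115 0.10385865]
0.63 [-0.02 -0.01  0.03] 0.1
0.53 [ 0.46 -0.14  0.03] 5.8
0.43 [ 0.96 -0.22  0.03] 11.6
0.33 [ 1.46 -0.24  0.03] 17.3
0.23 [ 1.96 -0.22  0.03] 23.0
0.13 [ 2.46 -0.14  0.03] 28.8
0.03 [ 2.95 -0.02  0.03] 34.5
-0.07 [3.42 0.15 0.03] 40.2
```

The clip follows. Continue to the catch, through it and home.

Emit:
{"op": "move_arm", "data": {
  "series": "0.5 -0.1 0 5.8 -1; 1 -0.2 0 11.6 -1; 1.5 -0.2 0 17.3 -1; 2 -0.2 0 23 -1; 2.2 -0.2 0 26 -1; 2.5 -0.1 0 29 -1; 2.7 -0.1 0 32 -1; 2.9 0 0 34.5 -1"
}}

```text
time_s: 18.77
position: [0.4694, -0.0182, 0.0391]
tool_rot: [[0.965, -0.261, -0.001], [-0.261, -0.965, 0.001], [-0.001, -0.0, -1.0]]
ft_force: [-1.5, 1.5, -0.1]
grip_width: -0.0001
gripper_force: 0.6
```

```bash
python3 -c "
from h import *
state()
s=observe(); print(s['time_s'],pl(s['position']),s['ft_force'])
"
```

```text
clip 0.04537977370150475 47.17687656661101
cover 0.0033590979312614205 [-133.51992156   -1.6967754    14.3       ]
19.175 [-120.72462778   11.04723687   31.21879627] [0.01953983 0.35773772 0.42718666]
```

Emit:
{"op": "move_arm", "data": {
  "series": "0.1 0 0 0 -1; 0.2 0 0 0 -1; 0.3 0 0 0 -1"
}}

```text
time_s: 19.55
position: [0.4725, -0.0191, 0.0392]
tool_rot: [[0.966, -0.26, -0.001], [-0.26, -0.966, 0.0], [-0.001, -0.0, -1.0]]
ft_force: [-3.6, 0.6, 2.4]
grip_width: 0.0001
gripper_force: 1.7
```

Emit:
{"op": "move_arm", "data": {
  "series": "0.1 0 0 0 -1; 0.2 0 0 0 -1"
}}

```text
time_s: 19.8
position: [0.4729, -0.0191, 0.0389]
tool_rot: [[0.966, -0.26, -0.004], [-0.26, -0.966, 0.001], [-0.005, -0.0, -1.0]]
ft_force: [-9.3, 2.5, 5.0]
grip_width: -0.0
gripper_force: 5.0
```

Hard stop at about 10 N, well above the 3 N of the catch. Back off, lift and look.

Emit:
{"op": "move_arm", "data": {
  "series": "-0.5 0 0 0 -1; -2 0 0 0 -1; -3 0 -3 0 -1; -3 0 -8 0 -1; -6 8 -12 0 -1; -8 14 -14 0 -1; -8 16 -14 0 -1"
}}

```text
time_s: 20.68
position: [0.3553, -0.155, 0.1806]
tool_rot: [[0.966, -0.259, 0.003], [-0.259, -0.966, -0.002], [0.003, 0.002, -1.0]]
ft_force: [0.1, -0.2, 0.3]
grip_width: -0.0
gripper_force: 0.0
```

```bash
python3 -c "
from h import *
import cv2
state();state()
print(pl(mk('catch_spot')),mk('spoon'),mk('pot_lid'))
a=optics.get_image('scene')['pixels'][90:290,200:400];b=optics.get_image('top')['pixels'][190:390,260:460]
cv2.imwrite('pics/j.png',np.hstack([cv2.resize(a,(400,400),interpolation=2),cv2.resize(b,(400,400),interpolation=2)]))
print(observe()['time_s'])
"
```

```text
clip -0.057897647964842494 43.80221446175929
cover 0.0212673782585711 [-130.13912676    0.25776457   16.3       ]
clip -0.02459879897563195 45.983806263126276
cover -0.0008953120967501171 [-135.21552464   -0.22201094   13.9       ]
[-111.19822578   43.80369361   50.6       ] [ 0.5109  -0.23805  0.0104 ] [0.55525 0.05465 0.0403 ]
22.175
```

View pics/j.png

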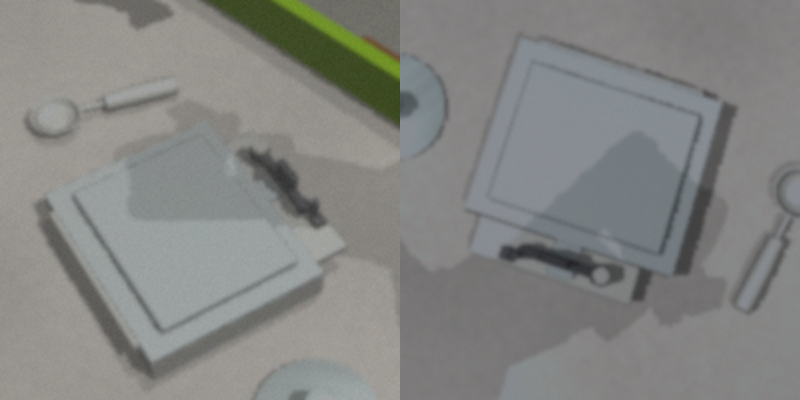

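The picture shows the cover flat and the clip lying parallel to the plate's front edge across the tab, its tip at the catch post (top view, px 510,255). The spoon and lid have not moved. The clip measures about -0.03 rad, so it is home.

```bash
python3 -c "
from rig import order
print(order.close_job())"
```

```text
the job is handed in; nothing more can be done
None
```

I closed the cover and swung the clip home behind the catch post, then handed the job in at about 22 s; the interface gave no verdict. By my camera readings the cover was flat and the clip at about -0.03 rad, the highest push I read was about 13 N, and the spoon and pot lid looked unmoved.

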